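# Hold the vacuum pump on the food container's valve

## Task

Get the vacuum food container ready and pump it: first swing the vent lever on its lid to straight up and let go of it, then lift the hand pump out of its dock and hold it upright with its nozzle centred on the lid's soft round valve, pressing lightly so that the valve sinks about half its travel without bottoming out. Finish while still holding the pump there in the gripper, with the lever still straight up; do not knock the pump against the container or its lever, and leave the jar, pepper mill and bowl alone.

Things in the scene. Friction and masses are not known exactly. Their poses are not given: they have to be found in the camera images.
- container: Vacuum food container, fixed to the worktop: glass tub with a flat white lid, 160 (its x) x 240 (its y) mm, top of the lid 84 mm above the worktop. Origin at the centre of its underside, z up. The vent lever stands on the lid at y = +60 mm, the round valve at y = -60 mm, both at x = 0.
- lever (a joint): Vent lever angle, rad. Hinge axis along the container's y, 98 mm above the worktop. 0 = leaning 0.8 rad (46 deg) towards the container's -x; grows as it swings towards +x; 0.8 = straight up; 1.6 = leaning as far the other way. Starts at 0 to 0.35. Friction (about 2 N at the grip) keeps it where it is left; pinched, it can turn a little between the pads.
- lever_tip (a point): Middle of the lever's grip, a grey block 14 mm thick (along the hinge), 18 mm wide (swing direction), 30 mm long, 60 mm from the hinge axis; the lever ends 15 mm beyond. z points along the lever away from the hinge, y along the hinge. Two cheeks at the hinge stand 21 mm above the lid, 36 mm long in x, 32 mm over their outsides.
- valve (a joint): How far the valve is pressed down, in m: 0 = up, 0.010 = bottomed out. A light spring returns it: about 0.5 N to start it, and 0.5 N more per mm (3 N at 5 mm, 5.5 N at the bottom).
- valve_top (a point): Centre of the top face of the soft round valve: a dark rubber button 24 mm across that stands 20 mm above the lid (104 mm above the worktop when up) on a flat grey ring 48 mm across. The point moves down with the valve; z up.
- pump: Hand vacuum pump, loose, about 0.3 kg: white upright cylinder with a narrower nozzle below, 172 mm tall. Origin at the centre of the flat nozzle face at its bottom, z up its axis. 28 mm across for the lowest 12 mm, 36 mm at 30 mm height, 42 mm across from 60 to 165 mm. It starts standing nozzle down in its dock.
- pump_tip (a point): Centre of the flat nozzle face at the pump's lower end (same as the pump's origin).
- dock: Pump dock, fixed: grey foot 90 mm across with an upright round cup, 42 mm high, 56 mm outside and 48 mm inside; the pump stands on the cup's floor, 8 mm above the worktop. Origin at the centre of its underside.
- jar: Bystander, loose: white ceramic jar with a knobbed top, 100 mm across, 138 mm tall. Origin at the centre of its underside. The dock and the jar may swap sides.
- mill: Bystander, loose: dark wooden pepper mill, 54 mm across, 145 mm tall. Origin at the centre of its underside.
- bowl: Bystander, loose: small blue ceramic bowl, 110 mm across, 50 mm tall. Origin at the centre of its underside.

How it is judged (in metres and radians):
On the way, in this order (a step that is already met when the one before it is completed fails the run):
1. the vent lever stands straight up (within 0.14 rad), let go, while the pump is still in its dock (value of joint lever between 0.66 and 0.94 rad and velocity of joint lever between -0.05 and 0.05 rad/s and contact force between the fingers and container below 0.1 N and horizontal distance between pump and dock below 0.02 m and height (world z) of pump below 0.02 m), for 0.2 s.
2. the pump is held clear of its dock (height (world z) of pump above 0.05 m and contact force between pump and the fingers above 2 N and contact force between pump and dock below 0.1 N), for 0.2 s.
At the end, for the whole second after the job is handed in: The lever stands within 0.14 rad of straight up; the pump is still gripped and at rest, within 0.12 rad of upright, its nozzle centre within 6 mm of the valve's centre, and presses the container with 0.6 to 9 N so that the valve is 2 to 8.5 mm down (value of joint lever between 0.66 and 0.94 rad and contact force between pump and the fingers above 2 N and contact force between pump and container between 0.6 and 9 N and value of joint valve between 0.002 and 0.0085 m and distance between pump_tip and valve_top below 0.006 m and angle between pump's own z axis and vertical below 0.12 rad and linear speed of pump below 0.02 m/s and contact force between pump and dock below 0.1 N); the arm keeps its last pose, push and grip.
It fails at once if the pump is pushed or knocked against the container with more than 15 N (contact force between pump and container above 15 N).
It fails at once if the jar is moved more than 30 mm (distance of jar from where it was at the start of the episode above 0.03 m).
It fails at once if the mill is moved more than 30 mm (distance of mill from where it was at the start of the episode above 0.03 m).
It fails at once if the bowl is moved more than 30 mm (distance of bowl from where it was at the start of the episode above 0.03 m).
It also fails if it takes over 56 s, if anything falls off the work surface, if the arm or the gripper's body presses on something with over 40 N, if the wrist force passes 120 N, or if a joint passes its speed limit or range.

## Robot

A 6-joint arm with a two-finger parallel gripper is mounted at the origin on the work surface. World frame = base frame: x ahead of the robot, y to its left, z up, the work surface at z = 0. Lengths are in m, angles in degrees, forces in N, time in s.
With the tool pointing down it reaches from about 0.25 to 0.725 m from the base axis. Payload 9.7 kg.
Tool frame: the origin (TCP) lies between the finger pads; the fingertips stand bot.tcp_to_tips ahead of it and the grasp point (between the pads) lies 2 mm behind it (bot.tcp_to_tips is the distance from the TCP to the fingertips, in m); z points along the fingers, y is the line along which they close (so a half turn about z gives the same grasp; the last joint's range is limited). The gripper opens to 85 mm and grips with 20 to 120 N. Pads are 22 mm wide; open, the fingers measure 114 mm over their backs; the gripper's body (76 mm by 85 mm) begins 54 mm behind the grasp point. The pads swing forward as they close: fully open they stand 13 mm farther back than shut.
Start: joints at [-74.542, 4.979, 10.078, 95.1, 0, 90], TCP at [0.147, -0.53, 0.248] pointing down, gripper open.
Joint ranges: [-179.16, 179.16], [-48.56, 103.87], [-65.8, 70.77], [-126.05, 130.52], [-82.76, 87.17], [-180, 180]. Speed limits (degrees/s): [127.2, 127.2, 147.25, 180, 180, 180].

## Interface

Orientations are given as [roll, pitch, yaw] about the fixed x, y, z axes, in that order (R = Rz(yaw) Ry(pitch) Rx(roll)).
In Python, from workcell import sensors, camera, camera_params, bot gives the robot as it stands.
- The arm moves only by the tool apply_moves, never from a script. Its argument "motion" is a list of rows, each an object with "jaw": the opening, from -1 (shut) to 1 (fully open); "xyz": the shift along the tool's x, y, z in mm, a list of three; "twist": the turn about the tool's z in rad. A call has 1 to 5 rows; each row is the pose to reach, as a shift and turn from the pose commanded when the call began, along the tool's axes at that moment; what a row does not reach only later rows make up. A row lasts 1/8 s, in which the tool goes at most 62.5 mm and 10.7 degrees, less where a joint would pass 70% of its speed; a pose out of reach is approached as far as the arm can. A call with a gripper value outside its range is refused whole. The fingers move at their own pace and stop on an object; "grip_force" is the grip in N (left out, the last holds). Time passes only in rows, so rows that repeat a pose let the fingers close. It gives the time, the measured TCP pose, the force, the opening and the grip force at its end, in the units of the state.
- sensors.get_obs(): the state, without advancing time (a new reading comes with each control period).
- camera(name): name is "scene" or "top" or "wrist"; returns (picture, depth): 480x640x3 uint8, red, green, blue; 480x640 float32, m along the optical axis (not along the pixel's ray), 0 where there is no reading.
- camera_params(name): a dict with "mtx" (3x3 intrinsics, pixels), "rvec" (rotation vector, rad) and "tvec" (3), from world to camera coordinates, as OpenCV has them. Camera axes: x right, y down, z forward; pixel columns grow to the right and rows downward; lengths in m; the calibration is good to about 2 mm. A picture is of the moment at which its call begins: read the wrist's pose just before it. camera_params takes no time and is no camera call; for the wrist camera it gives the pose at the moment of the call.
- bot.job_done(): hands the job in; it is judged then, once.
The state is a dict: "time": time; "q": joint angles; "qd": joint speeds; "joint_efforts": joint torques, N m; "ee_pos": TCP position; "tcp_rot": TCP orientation; "wrist_force": force on the tool from outside, world axes, zero at the start; "torque": the same for the moment, N m; "opening": finger opening in m; "grasp_force": force on a finger pad.
Only numpy, scipy, OpenCV 4.12 (cv2) and the standard library are available. Lean on these libraries where they do the work, as an engineer would, in place of code of your own. Each camera call takes 0.05 s, during which the arm holds its last target. There are 200 camera calls.

## Working session

There is one attempt and no reset: what is moved stays moved. The work goes in short steps, Python scripts to look and compute and a tool call to move; the robot and the scene stay as the last step left them, time stands still between calls to the robot, and variables do not carry over. Pictures are saved under pics/ and viewed, at most 10 in all, crops included, and the job is handed in when it is done.

Besides the shell and the picture viewer there is one more tool, called after ">>>" as name([rows], argument=value, ...), one row to a line, values as JSON. apply_moves: Moves the arm, as the interface text tells. Its arguments: {"type":"object","properties":{"motion":{"type":"array","items":{"type":"object","properties":{"jaw":{"type":"number"},"xyz":{"type":"array","items":{"type":"number"}},"twist":{"type":"number"}}}},"grip_force":{"type":"number"}},"required":["motion"]}

```bash
mkdir -p pics; python3 - <<'E'
from workcell import sensors,camera,camera_params,bot
import cv2,numpy as np
o=sensors.get_obs();print(o,bot.tcp_to_tips)
for n in ("top","scene"):
    p,d=camera(n);np.savez(f"{n}.npz",p=p,d=d);cv2.imwrite(f"pics/{n}0.png",p[:,:,::-1]);c=camera_params(n);print(n,c)
E
```

```text
{'time': 0.0, 'q': array([-7.45421833e+01,  5.01034206e+00,  1.00362903e+01,  9.51007452e+01,
        1.32040220e-03,  9.00006985e+01]), 'qd': array([ 0.05198515, -0.03253873,  0.03652356,  0.03400127, -0.01283158,
       -0.00947833]), 'joint_efforts': array([-1.10144963e-03, -5.20388889e+01,  4.64801931e+01,  1.62198994e-02,
        1.86946863e-05,  5.85488436e-06]), 'ee_pos': array([ 0.14654194, -0.52990472,  0.24760678]), 'tcp_rot': array([-1.79925203e+02, -1.31948927e-03,  1.54571165e+01]), 'wrist_force': array([-0.16811076, -0.32871833, -0.23845813]), 'torque': array([ 0.01625168, -0.03548595,  0.02564263]), 'grasp_force': 0.0, 'opening': 0.08554685858816607} 0.017
top {'mtx': array([[549.23874857,   0.        , 331.56142139],
       [  0.        , 549.23874857, 249.73144607],
       [  0.        ,   0.        ,   1.        ]]), 'rvec': array([ 2.16772589, -2.136498  ,  0.1245293 ]), 'tvec': array([9.06770925e-05, 6.01326899e-01, 1.15809556e+00])}
scene {'mtx': array([[605.56570464,   0.        , 321.12606874],
       [  0.        , 605.56570464, 253.20145646],
       [  0.        ,   0.        ,   1.        ]]), 'rvec': array([ 1.31542167,  2.43625487, -0.75840406]), 'tvec': array([ 0.32583391, -0.3599222 ,  1.61408153])}
```

View pics/top0.png

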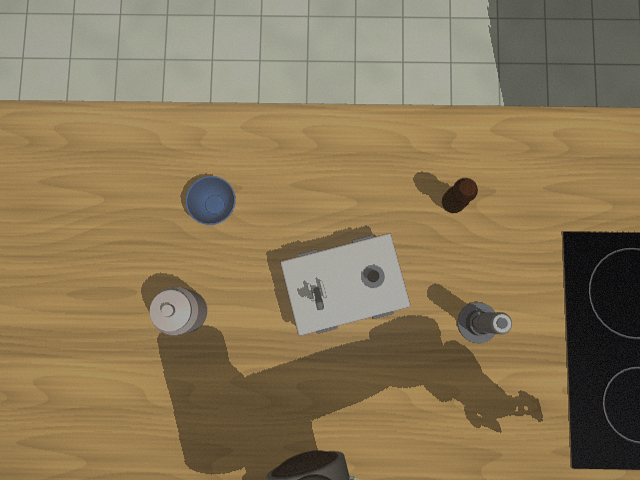

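View pics/scene0.png

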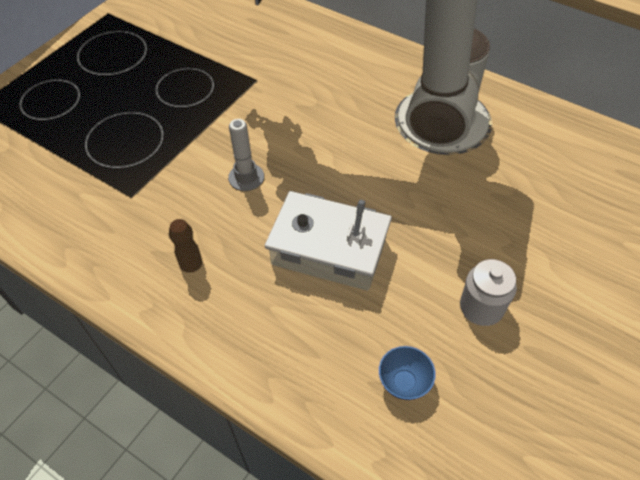

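The top view shows the lid (corners about 282,262 / 390,235 / 410,305 / 300,335), the lever near (318,292) leaning towards the robot, the valve at (373,276), and the pump top at (502,323) in the dock at (477,322). The jar (175,310) is on the other side, with the bowl and mill beyond. The scene view agrees.

```bash
cat > h.py <<'E'
import cv2,numpy as np
def cam(c):
    R=cv2.Rodrigues(np.array(c["rvec"]))[0];return R,-R.T@np.array(c["tvec"]),np.array(c["mtx"])
def ray(c,uv,z):
    R,C,K=cam(c);uv=np.atleast_2d(uv).astype(float)
    d=(R.T@np.linalg.inv(K)@np.c_[uv,np.ones(len(uv))].T).T
    return C+d*((z-C[2])/d[:,2])[:,None]
def cloud(c,d):
    R,C,K=cam(c);v,u=np.indices(d.shape)
    P=np.stack([(u-K[0,2])/K[0,0]*d,(v-K[1,2])/K[1,1]*d,d],-1)
    return P@R+C
def proj(c,P):
    return cv2.projectPoints(np.atleast_2d(P).astype(float),np.array(c["rvec"]),np.array(c["tvec"]),np.array(c["mtx"]),None)[0][:,0]
E
python3 - <<'E'
from h import *
from workcell import camera_params
c=camera_params("top");z=np.load("top.npz");p,d=z["p"],z["d"]
P=cloud(c,d)
hsv=cv2.cvtColor(p,cv2.COLOR_RGB2HSV)
m=((hsv[...,1]<40)&(hsv[...,2]>150)).astype(np.uint8);m[:225]=0;m[345:]=0;m[:,:270]=0;m[:,420:]=0
m=cv2.morphologyEx(m,cv2.MORPH_OPEN,np.ones((3,3)))
cs=max(cv2.findContours(m,0,2)[0],key=cv2.contourArea)
r=cv2.minAreaRect(cs);b=cv2.boxPoints(r);W=ray(c,b,.084);print("lid",r,W,[np.linalg.norm(W[i]-W[i-1]) for i in range(4)],W.mean(0))
print("lid depth z",np.median(P[...,2][m>0]))
def blob(mask,z,name):
    for k in cv2.findContours(mask.astype(np.uint8),0,2)[0]:
        if cv2.contourArea(k)>30:
            (u,v),rad=cv2.minEnclosingCircle(k);M=cv2.moments(k);uv=[M['m10']/M['m00'],M['m01']/M['m00']]
            print(name,uv,rad,cv2.contourArea(k),ray(c,uv,z),ray(c,[u,v],z))
g=hsv[...,2]
s=np.zeros_like(g,bool);s[255:300,350:395]=1
blob(s&(g<80),.104,"valve"); blob(s&(g<150),.086,"ring")
for lo,hi,box in ((.15,.2,(300,345,460,530)),(.115,.2,(270,320,290,345)),(.094,.2,(255,300,350,395))):
    s=np.zeros_like(g,bool);s[box[0]:box[1],box[2]:box[3]]=1
    mm=s&(P[...,2]>lo)&(P[...,2]<hi);print(box,mm.sum(),P[mm].mean(0),P[mm].max(0),P[mm].min(0))
s=np.zeros_like(g,bool);s[290:350,450:530]=1
blob(s&(P[...,2]>.17),.18,"pumptop")
blob(s&(P[...,2]<.035)&(g<170)&(g>70)&(hsv[...,1]<60),.005,"foot")
for n,bx,hz in (("jar",(280,345,140,215),.02),("bowl",(170,230,180,245),.02),("mill",(170,220,435,485),.02)):
    q=P[bx[0]:bx[1],bx[2]:bx[3]].reshape(-1,3);q=q[q[:,2]>hz];print(n,q.mean(0),q.min(0),q.max(0))
i=cv2.resize(p[225:345,270:420],None,fx=5,fy=5,interpolation=cv2.INTER_CUBIC);cv2.imwrite("pics/lid.png",i[...,::-1])
E
```

```text
lid ((345.04071044921875, 283.9893798828125), (75.30587005615234, 114.34712982177734), 75.3791275024414) [[ 0.56815005  0.11515105  0.084     ]
 [ 0.63229558 -0.11556726  0.084     ]
 [ 0.48071857 -0.15498493  0.084     ]
 [ 0.4183647   0.07206626  0.084     ]] [np.float64(0.15585874645102318), np.float64(0.23946938183279354), np.float64(0.1566184616715984), np.float64(0.2354575329470865)] [ 0.52488223 -0.02083372  0.084     ]
lid depth z 0.0852259026609209
valve [371.08489388264667, 274.6416978776529] 8.062357902526855 133.5 [[ 0.54276847 -0.07339263  0.104     ]] [[ 0.54407984 -0.07321134  0.104     ]]
ring [372.4064646464646, 275.86383838383836] 12.148757934570312 412.5 [[ 0.54172612 -0.07726586  0.086     ]] [[ 0.54144344 -0.07657864  0.086     ]]
(300, 345, 460, 530) 451 [ 0.44966601 -0.31008485  0.17742501] [ 0.46976393 -0.29215895  0.18720523] [ 0.42969414 -0.33536038  0.15034757]
(270, 320, 290, 345) 132 [0.48809336 0.03177404 0.15221001] [0.50925951 0.04213336 0.1716127 ] [0.47038163 0.02220625 0.11502291]
(255, 300, 350, 395) 108 [ 0.541177   -0.07727923  0.10502956] [ 0.55
[... 166 characters left out ...]
99  0.18      ]] [[ 0.44899357 -0.31135202  0.18      ]]
foot [474.1520966595593, 335.64889836531626] 19.137758255004883 234.5 [[ 0.42018654 -0.30582476  0.005     ]] [[ 0.43574771 -0.31013543  0.005     ]]
foot [482.67984934086627, 306.40112994350284] 12.500100135803223 88.5 [[ 0.48419453 -0.32567379  0.005     ]] [[ 0.48176295 -0.32413354  0.005     ]]
jar [0.46401941 0.31503495 0.12038447] [ 0.41633082 -0.00384302  0.02080762] [0.51434265 0.37110912 1.22414074]
bowl [0.71047818 0.2808244  0.04935489] [ 0.45193368 -0.00384302  0.02000398] [0.75985129 0.328736   1.22414074]
mill [ 0.70864427 -0.2525682   0.12107214] [ 0.45193368 -0.28876238  0.02032198] [ 0.74339043 -0.00384302  1.22414074]
```

View pics/lid.png

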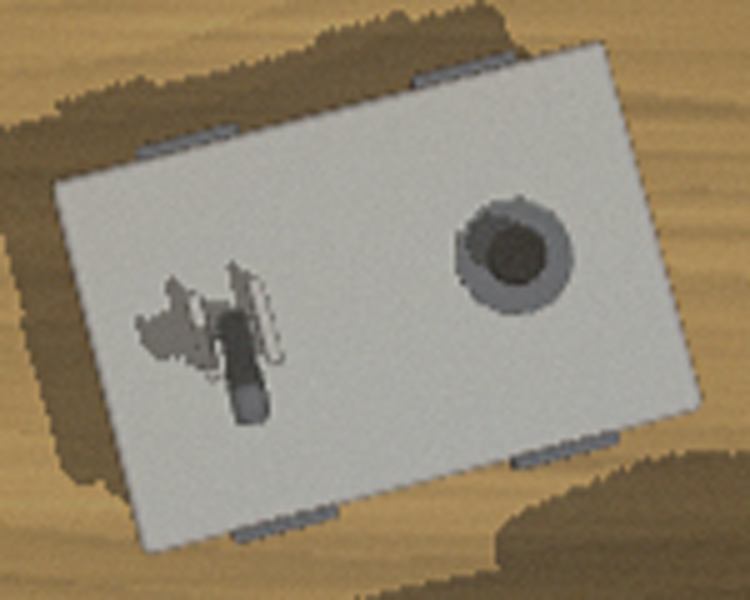

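```bash
python3 - <<'E'
from h import *
from workcell import camera_params,sensors
c=camera_params("top");z=np.load("top.npz");p,d=z["p"],z["d"]
P=cloud(c,d)[270:320,290:345].reshape(-1,3)
a=np.radians(15.48);ex=np.array([np.cos(a),np.sin(a),0]);ey=np.array([-np.sin(a),np.cos(a),0])
C=np.array([.5249,-.0208,0]);H=C+.06*ey;print("hinge",H,"valve exp",C-.06*ey)
Q=P[(P[:,2]>.12)]-H;L=np.c_[Q@ex,Q@ey,Q[:,2]-.098]
for lo in np.arange(.02,.08,.01):
    s=(L[:,2]>=lo)&(L[:,2]<lo+.01)
    if s.any():print(lo,s.sum(),L[s].mean(0),L[s].min(0)[0],L[s].max(0)[0])
# end face centre via bright pixel blob in the picture
e=np.array([[255/5+270,405/5+225]])
for zz in (.15,.16,.165,.17):
    w=ray(c,e,zz)[0]-H;print(zz,w@ex,w@ey,np.arctan2(-(w@ex),zz-.098),np.hypot(w@ex,zz-.098))
o=sensors.get_obs();t=o["ee_pos"];y=np.radians(o["tcp_rot"][2])
tx=np.array([np.cos(y),np.sin(y),0]);ty=np.array([np.sin(y),-np.cos(y),0])
for n,g in (("hinge",H),("valve",[.5412,-.0777,0]),("pump",[.4495,-.3110,0])):
    g=np.array(g)-t;print(n,g@tx*1e3,g@ty*1e3)
E
```

```text
hinge [0.50888588 0.03702342 0.        ] valve exp [ 0.54091412 -0.07862342  0.        ]
0.02 14 [-0.004664    0.00067571  0.02626294] -0.007422333996712346 -0.0016439181636459458
0.03 14 [-9.69483057e-03  5.22785233e-06  3.58645134e-02] -0.012202623865976068 -0.006008094824808566
0.039999999999999994 6 [-0.01368838  0.00227947  0.04440492] -0.01588504005018805 -0.012284519828531857
0.049999999999999996 20 [-0.01813509  0.00035235  0.05494011] -0.02345361637356566 -0.014640215350618367
0.06 61 [-3.06312410e-02  9.87999386e-05  6.59940050e-02] -0.03994048657869503 -0.01847481908591991
0.06999999999999999 11 [-0.02818471  0.00149016  0.07104831] -0.033168598172116634 -0.024390759397128883
0.15 -0.03404706065746933 -0.0014785348760345714 0.5797079843618532 0.06215466466334924
0.16 -0.03434261281166989 -0.001689910951071143 0.5058425528982224 0.07087605417016578
0.165 -0.03449038888877021 -0.0017955989885894245 0.4754030957532912 0.07535639936792764
0.17 -0.034638164965870466 -0.0019012870261077147 0.44840193602752393 0.07989870131737348
hinge 500.33437335367756 -449.8678914428604
valve 500.9011656430242 -330.6817164351207
pump 350.3348261500262 -130.263260668993
```

>>> apply_moves([
  {"jaw": 1, "xyz": [40, -38, -5]},
  {"jaw": 1, "xyz": [80, -76, -5]},
  {"jaw": 1, "xyz": [120, -114, -5]},
  {"jaw": 1, "xyz": [160, -152, -5]},
  {"jaw": 1, "xyz": [200, -190, -5]},
], grip_force=40)

```text
validation failed for argument at $.mo...
```

>>> apply_moves([
  {"jaw": 1, "xyz": [40, -38, 0]},
  {"jaw": 1, "xyz": [80, -76, 0]},
  {"jaw": 1, "xyz": [120, -114, 0]},
  {"jaw": 1, "xyz": [160, -152, 0]},
  {"jaw": 1, "xyz": [200, -190, 0]},
])

```text
validation failed for argument at $.mo...
```

>>> apply_moves([
  {"jaw": 0.2, "xyz": [40, -38, 0]},
  {"jaw": 0.2, "xyz": [73, -70, 0]},
  {"jaw": 0.2, "xyz": [73, -70, 0]},
  {"jaw": 0.2, "xyz": [73, -70, 0]},
])

```text
validation failed for argument at $.mo...
```

```bash
python3 - <<'E'
from h import *
from workcell import camera_params,sensors,camera
o=sensors.get_obs();print(o["time"],o["ee_pos"],o["tcp_rot"],o["opening"],o["q"])
c=camera_params("wrist");p,d=camera("wrist");cv2.imwrite("pics/w1.png",p[...,::-1])
t=o["ee_pos"];y=np.radians(o["tcp_rot"][2]);tx=np.array([np.cos(y),np.sin(y),0]);ty=np.array([np.sin(y),-np.cos(y),0])
P=cloud(c,d);
m=(P[...,2]>.11)&(P[...,2]<.178)&(np.hypot(P[...,0]-.49,P[...,1]-.037)<.05);Q=P[m]
for lo in np.arange(.11,.18,.01):
    s=(Q[:,2]>=lo)&(Q[:,2]<lo+.01)
    if s.any():q=Q[s]-t;print(lo,s.sum(),np.round([(q@tx).min()*1e3,(q@tx).max()*1e3,(q@ty).min()*1e3,(q@ty).max()*1e3],1))
E
```

```text
0.1 [ 0.14655921 -0.52992895  0.24764799] [-1.79931443e+02 -1.45038958e-03  1.54584542e+01] 0.0854881681840273 [-7.45411852e+01  5.00889723e+00  1.00393449e+01  9.50990048e+01
  1.45082004e-03  9.00003589e+01]
```

View pics/w1.png

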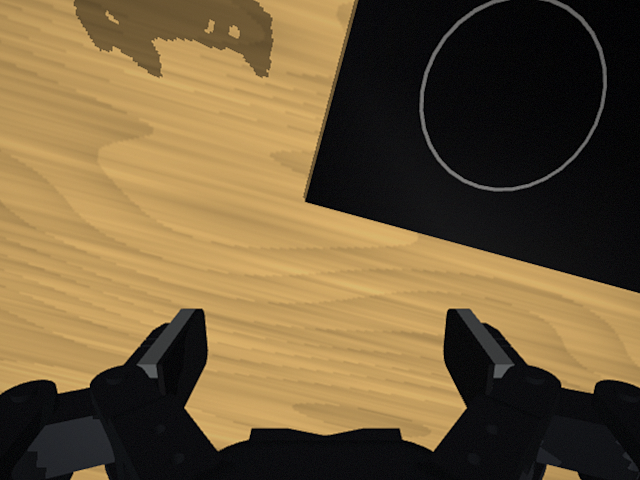

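The moves were refused, so the arm hasn't moved. The wrist view shows only worktop, the hob corner at (305,202) and the open fingers. I'll retry with `twist` given.

>>> apply_moves([
  {"jaw": 1, "xyz": [40, -38, -5], "twist": 0},
  {"jaw": 1, "xyz": [80, -76, -5], "twist": 0},
  {"jaw": 1, "xyz": [120, -114, -5], "twist": 0},
  {"jaw": 1, "xyz": [160, -152, -5], "twist": 0},
  {"jaw": 1, "xyz": [200, -190, -5], "twist": 0},
], grip_force=40)

```text
time: 0.78
ee_pos: [0.2892, -0.2921, 0.2531]
tcp_rot: [180.0, -0.0, 15.4]
wrist_force: [0.2, -0.0, 0.2]
opening: 0.0853
grasp_force: 0.0
```

>>> apply_moves([
  {"jaw": 1, "xyz": [40, -38, 0], "twist": 0},
  {"jaw": 1, "xyz": [80, -76, 0], "twist": 0},
  {"jaw": 1, "xyz": [120, -114, 0], "twist": 0},
  {"jaw": 1, "xyz": [160, -152, 0], "twist": 0},
  {"jaw": 1, "xyz": [200, -190, 0], "twist": 0},
])

```text
time: 1.4
ee_pos: [0.4314, -0.0554, 0.2533]
tcp_rot: [180.0, -0.0, 15.5]
wrist_force: [1.3, -1.4, 0.9]
opening: 0.0852
grasp_force: 0.0
```

>>> apply_moves([
  {"jaw": 0.2, "xyz": [40, -38, 0], "twist": 0},
  {"jaw": 0.2, "xyz": [73, -70, 0], "twist": 0},
  {"jaw": 0.2, "xyz": [73, -70, 0], "twist": 0},
  {"jaw": 0.2, "xyz": [73, -70, 0], "twist": 0},
])

```text
time: 1.9
ee_pos: [0.4822, 0.0295, 0.253]
tcp_rot: [180.0, 0.1, 15.5]
wrist_force: [-0.7, -0.3, -0.5]
opening: 0.0513
grasp_force: 0.0
```

```bash
cat > w.py <<'E'
from h import *
from workcell import camera_params,sensors,camera
import sys
o=sensors.get_obs();print(o["time"],o["ee_pos"],o["tcp_rot"],o["opening"],o["wrist_force"],o["q"])
c=camera_params("wrist");p,d=camera("wrist");cv2.imwrite("pics/%s.png"%sys.argv[1],p[...,::-1])
cx,cy,r,z0,z1=map(float,sys.argv[2:7])
t=o["ee_pos"];y=np.radians(o["tcp_rot"][2]);tx=np.array([np.cos(y),np.sin(y),0]);ty=np.array([np.sin(y),-np.cos(y),0])
def bins(c,d):
    P=cloud(c,d);m=(P[...,2]>z0)&(P[...,2]<z1)&(np.hypot(P[...,0]-cx,P[...,1]-cy)<r);Q=P[m]
    for lo in np.arange(z0,z1,.01):
        s=(Q[:,2]>=lo)&(Q[:,2]<lo+.01)
        if s.any():q=Q[s]-t;print(round(lo,3),s.sum(),np.round([(q@tx).min()*1e3,(q@tx).max()*1e3,(q@ty).min()*1e3,(q@ty).max()*1e3],1))
bins(c,d)
if len(sys.argv)>7:
    p,d=camera("scene");cv2.imwrite("pics/%ss.png"%sys.argv[1],p[...,::-1]);print("scene");bins(camera_params("scene"),d)
E
python3 w.py w2 .49 .035 .05 .11 .18
```

```text
1.9 [0.48223649 0.02952932 0.25303699] [1.79997655e+02 5.05900999e-02 1.54899906e+01] 0.05131229683895663 [-0.67916022 -0.32787747 -0.45150252] [ 3.51117697e+00 -4.00724888e+00  1.56036923e+00  9.56166200e+01
 -1.27935448e-02  1.68021191e+02]
0.11 181 [23.  30.7 -4.1  7.4]
0.12 202 [17.6 25.8 -4.6  7.1]
0.13 231 [11.7 21.1 -4.4  7.4]
0.14 186 [ 7.4 15.2 -5.4  8.4]
0.15 319 [-12.1  12.1  -5.3   8.3]
0.16 687 [-11.8   7.1  -5.6   8.1]
```

View pics/w2.png

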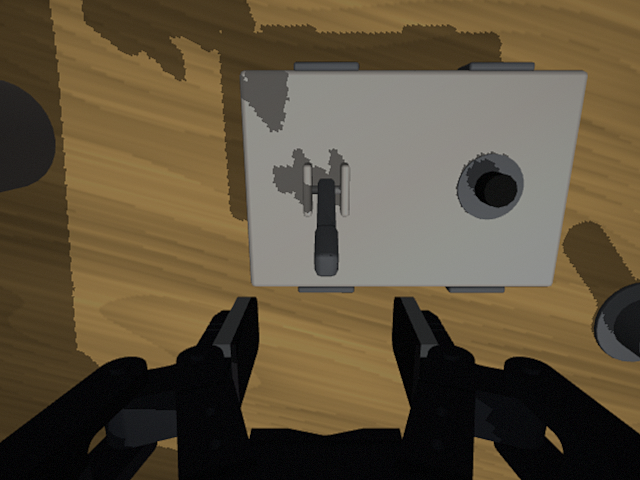

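The lever grip is at (326,250), midway between the fingers. The cloud puts its middle about 3 mm ahead of the TCP and 1 mm along tool y. I'll go down and pinch it.

>>> apply_moves([
  {"jaw": 0.2, "xyz": [3, 1, 45], "twist": 0},
  {"jaw": 0.2, "xyz": [3, 1, 85], "twist": 0},
  {"jaw": 0.2, "xyz": [3, 1, 104], "twist": 0},
  {"jaw": 0.2, "xyz": [3, 1, 104], "twist": 0},
  {"jaw": -1, "xyz": [3, 1, 104], "twist": 0},
], grip_force=25)

```text
time: 2.58
ee_pos: [0.4863, 0.0293, 0.151]
tcp_rot: [180.0, -0.1, 15.4]
wrist_force: [0.3, -0.4, -0.9]
opening: 0.0342
grasp_force: 0.0
```

>>> apply_moves([
  {"jaw": -1, "xyz": [0, 0, 0], "twist": 0},
  {"jaw": -1, "xyz": [0, 0, 0], "twist": 0},
  {"jaw": -1, "xyz": [0, 0, 0], "twist": 0},
  {"jaw": -1, "xyz": [0, 0, 0], "twist": 0},
])

```text
time: 3.08
ee_pos: [0.4862, 0.03, 0.1508]
tcp_rot: [-180.0, -0.1, 15.5]
wrist_force: [-2.1, 2.7, 5.8]
opening: 0.0139
grasp_force: 28.7
```

>>> apply_moves([
  {"jaw": -1, "xyz": [7, 0, -3], "twist": 0},
  {"jaw": -1, "xyz": [14, 0, -5], "twist": 0},
  {"jaw": -1, "xyz": [21, 0, -6], "twist": 0},
  {"jaw": -1, "xyz": [27, 0, -7], "twist": 0},
  {"jaw": -1, "xyz": [27, 0, -7], "twist": 0},
])

```text
time: 3.7
ee_pos: [0.5112, 0.0369, 0.1559]
tcp_rot: [-180.0, 0.1, 15.5]
wrist_force: [-3.5, 2.2, -2.2]
opening: 0.0136
grasp_force: 26.8
```

>>> apply_moves([
  {"jaw": 0.0, "xyz": [0, 0, 0], "twist": 0},
  {"jaw": 0.0, "xyz": [0, 0, 0], "twist": 0},
  {"jaw": 0.0, "xyz": [0, 0, 0], "twist": 0},
  {"jaw": 0.0, "xyz": [0, 0, 0], "twist": 0},
])

```text
time: 4.2
ee_pos: [0.5118, 0.0367, 0.1565]
tcp_rot: [180.0, -0.0, 15.5]
wrist_force: [0.3, 0.5, 1.0]
opening: 0.0426
grasp_force: 0.0
```

>>> apply_moves([
  {"jaw": 0.0, "xyz": [0, 0, -45], "twist": 0},
  {"jaw": 0.0, "xyz": [-50, 0, -90], "twist": 0},
  {"jaw": 0.0, "xyz": [-50, 0, -90], "twist": 0},
])

```text
time: 4.58
ee_pos: [0.463, 0.023, 0.25]
tcp_rot: [179.9, -0.3, 15.4]
wrist_force: [0.2, -0.8, 0.2]
opening: 0.0426
grasp_force: 0.0
```

```bash
python3 w.py w3 .5 .035 .05 .105 .19 s
```

```text
4.575 [0.46298825 0.02301142 0.2500334 ] [179.92806398  -0.29948681  15.43192009] 0.042557147164780075 [ 0.21259115 -0.76270978  0.19687949] [ 2.84823866e+00 -7.06201213e+00 -1.58927847e+00  9.51647686e+01
 -4.96058378e-03  1.67416493e+02]
0.105 347 [ 31.9  66.5 -15.1  15.6]
0.115 50 [51.2 54.3 -5.5  5.9]
0.125 55 [50.7 53.2 -5.3  5.7]
0.135 9 [51.1 52.1 -4.5  4.9]
0.145 67 [48.8 52.6 -6.4  7. ]
0.155 91 [47.2 51.7 -6.7  7.1]
0.165 895 [32.3 50.8 -6.6  7. ]
scene
0.105 29 [ 36.1  69.4 -16.8  12.4]
0.115 20 [42.2 58.1 -7.1  4.5]
0.125 24 [43.8 57.1 -7.4  4.7]
0.135 20 [41.3 54.3 -7.5  5.5]
0.145 24 [42.8 55.6 -7.8  6.3]
0.155 26 [38.  54.2 -8.1  6.3]
0.165 48 [33.  53.4 -8.1  5.8]
0.175 1 [53.7 53.7 -0.8 -0.8]
```

View pics/w3.png

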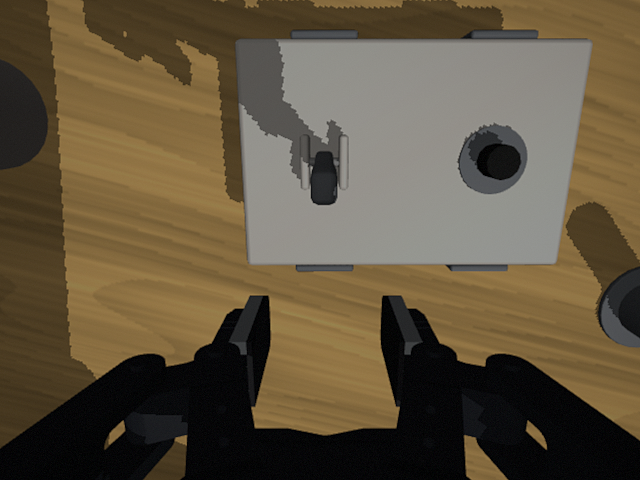

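The lever now stands nearly up: end face at (323,190), cheeks around (325,162). Against the cheeks it measures about 0.1 rad short of vertical, so I'll pinch it again and move it about 7 mm.

>>> apply_moves([
  {"jaw": 0.0, "xyz": [43, 0, 30], "twist": 0},
  {"jaw": 0.0, "xyz": [43, 0, 70], "twist": 0},
  {"jaw": 0.0, "xyz": [43, 0, 93], "twist": 0},
  {"jaw": -1, "xyz": [43, 0, 93], "twist": 0},
  {"jaw": -1, "xyz": [43, 0, 93], "twist": 0},
], grip_force=40)

```text
time: 5.3
ee_pos: [0.5048, 0.0352, 0.1528]
tcp_rot: [-179.9, 0.1, 15.5]
wrist_force: [1.7, 1.5, -10.6]
opening: 0.0137
grasp_force: 41.3
```

>>> apply_moves([
  {"jaw": -1, "xyz": [0, 0, 0], "twist": 0},
  {"jaw": -1, "xyz": [0, 0, 0], "twist": 0},
  {"jaw": -1, "xyz": [4, 0, 0], "twist": 0},
  {"jaw": -1, "xyz": [7, 0, 0], "twist": 0},
  {"jaw": -1, "xyz": [7, 0, 0], "twist": 0},
])

```text
time: 5.92
ee_pos: [0.5106, 0.0367, 0.1533]
tcp_rot: [-180.0, 0.2, 15.5]
wrist_force: [-6.1, 2.0, -7.6]
opening: 0.0136
grasp_force: 41.6
```

>>> apply_moves([
  {"jaw": 0.0, "xyz": [0, 0, 0], "twist": 0},
  {"jaw": 0.0, "xyz": [0, 0, 0], "twist": 0},
  {"jaw": 0.0, "xyz": [0, 0, 0], "twist": 0},
  {"jaw": 0.0, "xyz": [0, 0, 0], "twist": 0},
])

```text
time: 6.42
ee_pos: [0.5119, 0.0366, 0.1537]
tcp_rot: [180.0, -0.0, 15.5]
wrist_force: [-0.1, -0.2, 0.1]
opening: 0.0426
grasp_force: 0.0
```

>>> apply_moves([
  {"jaw": 0.0, "xyz": [0, 0, -45], "twist": 0},
  {"jaw": 0.0, "xyz": [-50, 0, -95], "twist": 0},
  {"jaw": 0.0, "xyz": [-50, 0, -95], "twist": 0},
  {"jaw": 0.0, "xyz": [-50, 0, -95], "twist": 0},
])

```text
time: 6.92
ee_pos: [0.4638, 0.0233, 0.2486]
tcp_rot: [180.0, -0.1, 15.4]
wrist_force: [0.9, -0.1, -0.0]
opening: 0.0429
grasp_force: 0.0
```

```bash
python3 w.py w4 .5 .035 .05 .105 .19 s
```

```text
6.925 [0.46377512 0.02334881 0.2485953 ] [ 1.79982009e+02 -8.65733156e-02  1.54455362e+01] 0.042924607941507584 [ 0.93239662 -0.0916167  -0.0341385 ] [ 2.88139490e+00 -6.77289224e+00 -1.48863381e+00  9.51958447e+01
  1.27243176e-03  1.67435873e+02]
0.105 355 [ 31.6  65.3 -15.2  15.9]
0.115 29 [53.8 54.8 -4.4  5.1]
0.145 26 [52.  55.8 -5.9  7.2]
0.155 47 [52.4 55.7 -6.2  6.9]
0.165 922 [37.8 55.4 -6.5  7.3]
0.175 1 [47.7 47.7  1.6  1.6]
scene
0.105 35 [ 36.1  66.9 -16.3  14.3]
0.115 17 [49.3 57.  -6.9  3.1]
0.125 20 [43.9 58.7 -6.9  4.2]
0.135 15 [45.9 56.4 -7.   3.6]
0.145 20 [41.6 58.8 -8.2  3.9]
0.155 22 [45.1 59.1 -8.1  4.8]
0.165 55 [41.  59.7 -7.5  6.2]
```

The lever is now within about 0.03 rad of vertical in both views. Next is the pump.

>>> apply_moves([
  {"jaw": 1, "xyz": [-17, 53, 0], "twist": 0},
  {"jaw": 1, "xyz": [-34, 106, 0], "twist": 0},
  {"jaw": 1, "xyz": [-51, 159, 0], "twist": 0},
  {"jaw": 1, "xyz": [-68, 212, 0], "twist": 0},
  {"jaw": 1, "xyz": [-85, 265, 0], "twist": 0},
])

```text
time: 7.65
ee_pos: [0.4522, -0.2565, 0.2465]
tcp_rot: [-179.9, 0.1, 15.5]
wrist_force: [0.6, -0.1, 1.0]
opening: 0.0849
grasp_force: 0.0
```

>>> apply_moves([
  {"jaw": 1, "xyz": [-30, 30, 0], "twist": 0},
  {"jaw": 1, "xyz": [-48, 53, 0], "twist": 0},
  {"jaw": 1, "xyz": [-48, 53, 0], "twist": 0},
  {"jaw": 1, "xyz": [-48, 53, 0], "twist": 0},
])

```text
time: 8.15
ee_pos: [0.4204, -0.3181, 0.2471]
tcp_rot: [-179.9, 0.1, 15.5]
wrist_force: [0.5, 0.6, 0.3]
opening: 0.0853
grasp_force: 0.0
```

```bash
python3 w.py w5 .4495 -.311 .05 .01 .19 s
```

```text
8.15 [ 0.42036983 -0.318144    0.24714402] [-1.79907016e+02  5.30324828e-02  1.54584640e+01] 0.08527568937829116 [0.53174518 0.63703995 0.2911767 ] [-3.71264458e+01  1.91255673e+00  6.73394688e+00  9.49274646e+01
  1.43742217e-02  1.27415120e+02]
0.01 30 [ 29.2  57.2 -17.6  29.8]
0.02 26 [ 27.8  57.3 -17.7  29.7]
0.03 44 [ 27.3  57.3 -21.   30.7]
0.04 516 [ 21.3  56.7 -21.1  33.3]
0.06 13 [47.7 50.  -3.3 13.8]
0.07 12 [45.9 50.  -6.2 18. ]
0.08 83 [ 34.   50.6 -14.4  24.2]
0.09 57 [ 37.   50.  -13.6  22.7]
0.1 47 [ 41.3  50.  -10.7  23.2]
0.11 61 [ 37.   50.1 -12.9  22.3]
0.12 71 [ 40.9  50.1 -10.6  23.5]
0.13 80 [ 36.6  50.  -13.1  21.4]
0.14 85 [ 39.7  50.  -11.8  23.2]
0.15 105 [ 36.4  50.1 -13.3  23.5]
0.16 111 [ 36.3  50.1 -13.4  23.3]
0.17 2564 [  8.7  50.  -14.3  26.7]
0.18 2612 [ 12.5  46.4 -10.8  23. ]
scene
0.01 82 [ -0.4  71.3 -35.2  31.2]
0.02 71 [  8.8  60.7 -22.7  31.7]
0.03 114 [  7.5  61.  -22.   32.6]
0.04 75 [  7.7  61.5 -21.9  30. ]
0.05 40 [ 30.8  53.  -14.4  18.4]
0.06 46 [ 28.8  54.  -15.5  21.3]
0.07 49 [ 26.7  53.6 -15.8  19.3]
0.08 52 [ 21.   56.4 -15.7  20.6]
0.09 56 [ 29.8  53.7 -16.2  22.5]
0.1 55 [ 18.9  56.2 -17.2  22. ]
0.11 51 [ 28.3  57.  -16.1  24.1]
0.12 58 [ 21.1  55.8 -16.5  20.5]
0.13 60 [ 25.7  54.  -16.8  22.8]
0.14 57 [ 19.9  52.7 -17.6  19.1]
0.15 59 [ 27.   53.7 -18.5  21.4]
0.16 63 [ 22.8  54.1 -15.7  23.9]
0.17 152 [ 12.5  53.5 -16.9  23.5]
0.18 55 [ 18.3  47.3 -12.3  19. ]
```

View pics/w5.png

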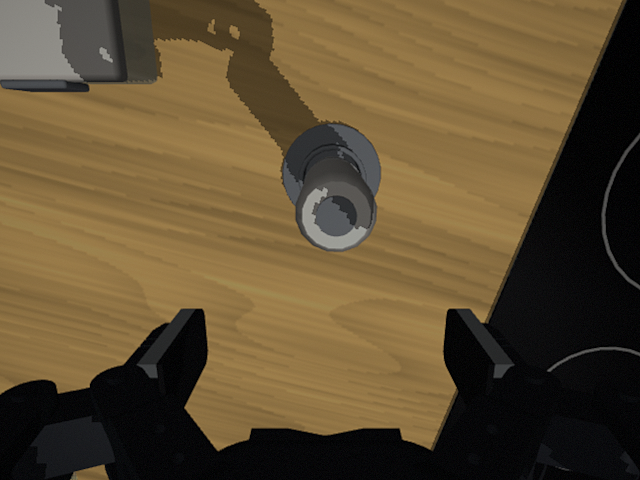

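The pump top is at (337,217), which the cloud puts at tool offset (+29, +6) mm. I'll centre over it, descend, and grip.

>>> apply_moves([
  {"jaw": 1, "xyz": [29, 6, 0], "twist": 0},
  {"jaw": 1, "xyz": [29, 6, 15], "twist": 0},
  {"jaw": 1, "xyz": [29, 6, 50], "twist": 0},
  {"jaw": 1, "xyz": [29, 6, 85], "twist": 0},
  {"jaw": 1, "xyz": [29, 6, 109], "twist": 0},
], grip_force=60)

```text
time: 8.88
ee_pos: [0.4488, -0.3155, 0.1368]
tcp_rot: [-179.9, 0.1, 15.5]
wrist_force: [0.2, 0.1, -0.3]
opening: 0.0855
grasp_force: 0.0
```

>>> apply_moves([
  {"jaw": 1, "xyz": [0, 0, 0], "twist": 0},
  {"jaw": 0.2, "xyz": [0, 0, 0], "twist": 0},
  {"jaw": -0.3, "xyz": [0, 0, 0], "twist": 0},
  {"jaw": -0.3, "xyz": [0, 0, 0], "twist": 0},
  {"jaw": -0.3, "xyz": [0, 0, 0], "twist": 0},
])

```text
time: 9.5
ee_pos: [0.45, -0.3167, 0.1406]
tcp_rot: [179.9, -0.1, 15.5]
wrist_force: [-0.1, 1.4, 6.0]
opening: 0.0406
grasp_force: 60.5
```

>>> apply_moves([
  {"jaw": -1, "xyz": [0, 0, 0], "twist": 0},
  {"jaw": -1, "xyz": [0, 0, 0], "twist": 0},
  {"jaw": -1, "xyz": [0, 0, 0], "twist": 0},
])

```text
time: 9.88
ee_pos: [0.45, -0.3167, 0.1406]
tcp_rot: [179.9, -0.1, 15.5]
wrist_force: [-0.7, 1.6, 6.6]
opening: 0.041
grasp_force: 60.5
```

>>> apply_moves([
  {"jaw": -1, "xyz": [0, 0, -20], "twist": 0},
  {"jaw": -1, "xyz": [0, 0, -50], "twist": 0},
  {"jaw": -1, "xyz": [0, 0, -85], "twist": 0},
  {"jaw": -1, "xyz": [0, 0, -120], "twist": 0},
  {"jaw": -1, "xyz": [0, 0, -140], "twist": 0},
])

```text
time: 10.5
ee_pos: [0.4498, -0.3168, 0.2811]
tcp_rot: [179.9, -0.1, 15.5]
wrist_force: [0.3, -0.1, -2.9]
opening: 0.0404
grasp_force: 61.4
```

>>> apply_moves([
  {"jaw": -1, "xyz": [0, 0, 0], "twist": 0},
  {"jaw": -1, "xyz": [0, 0, 0], "twist": 0},
  {"jaw": -1, "xyz": [0, 0, 0], "twist": 0},
])

```text
time: 10.88
ee_pos: [0.4494, -0.3164, 0.278]
tcp_rot: [-179.9, 0.1, 15.5]
wrist_force: [-0.3, -0.0, -3.1]
opening: 0.0407
grasp_force: 61.4
```

```bash
python3 w.py w6 .4495 -.314 .04 .11 .33 s
```

```text
10.875 [ 0.44938369 -0.31642023  0.27797063] [-1.79913948e+02  7.20142638e-02  1.54569923e+01] 0.040744251036212244 [-0.287581   -0.04916219 -3.14395898] [-3.51496511e+01  5.82525727e+00  1.43198657e+01  9.86068133e+01
 -1.04082780e-03  1.29393412e+02]
0.14 51 [  7.3  14.8 -12.8  11.6]
0.15 106 [  8.9  14.5 -11.3  10.8]
0.17 51 [  9.9  18.5 -14.6  15.1]
0.18 103 [ 10.6  19.2 -15.7  16.1]
0.19 123 [ 11.4  20.3 -16.2  16.6]
0.2 234 [  6.5  21.2 -19.6  19. ]
0.21 272 [ 10.6  21.2 -17.7  18.1]
0.22 546 [  3.   21.7 -20.8  21.3]
0.23 513 [  4.   21.2 -20.1  20.9]
0.24 583 [  4.3  21.2 -20.   20.9]
0.25 722 [  4.3  21.4 -20.1  21. ]
0.26 1062 [  4.1  21.7 -31.   32.9]
0.27 2056 [  4.3  21.7 -33.7  34.8]
0.28 2500 [  4.8  21.5 -33.5  35.1]
0.29 2969 [ -0.1  21.7 -33.5  34.6]
0.3 4222 [ -0.6  21.8 -41.8  37.2]
0.31 17858 [-11.7  22.  -42.2  37.7]
0.32 1440 [ -9.8  18.6 -42.2  31.4]
scene
0.14 25 [  0.6  17.4 -16.4  12. ]
0.15 38 [ -3.8  18.3 -15.6  10.3]
0.16 31 [ -0.2  19.2 -17.6   7.5]
0.17 42 [  2.6  21.5 -20.    9.7]
0.18 44 [ -1.6  21.9 -20.5   9.6]
0.19 57 [ -1.3  23.4 -21.2  14.5]
0.2 62 [ -3.9  24.6 -23.   16.5]
0.21 60 [ -5.8  23.9 -22.6  15.4]
0.22 72 [-10.2  24.4 -23.7  17. ]
0.23 70 [ -1.   24.  -22.1  16. ]
0.24 71 [ -8.3  25.8 -23.2  16.5]
0.25 62 [  1.1  26.3 -21.9  17.5]
0.26 84 [  4.4  25.5 -32.3  31.1]
0.27 117 [ -8.   24.1 -34.2  33.7]
0.28 120 [ -5.9  25.7 -34.9  32.7]
0.29 114 [  0.2  24.8 -36.3  34. ]
0.3 130 [-10.4  24.4 -39.7  36.1]
0.31 239 [-10.9  24.  -39.6  35.5]
0.32 80 [-15.9  21.  -31.7  29.6]
```

View pics/w6s.png

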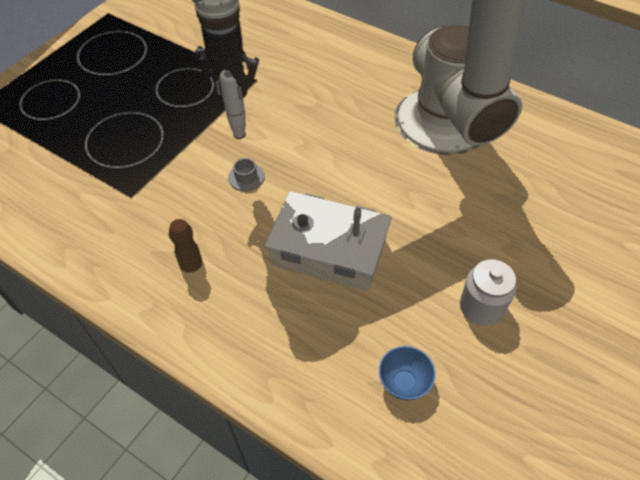

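The pump is held upright (its front face keeps a constant offset) with its axis under the TCP to within 0.5 mm. The lever is upright at (357,215) and the dock cup at (245,172) is empty. I'll stop 70 mm short of the valve and measure it with the wrist camera.

>>> apply_moves([
  {"jaw": -1, "xyz": [15, -35, 0], "twist": 0},
  {"jaw": -1, "xyz": [32, -80, 0], "twist": 0},
  {"jaw": -1, "xyz": [50, -125, 0], "twist": 0},
  {"jaw": -1, "xyz": [68, -170, 0], "twist": 0},
  {"jaw": -1, "xyz": [82, -205, 0], "twist": 0},
])

```text
time: 11.6
ee_pos: [0.4739, -0.0954, 0.2791]
tcp_rot: [-180.0, -0.0, 15.5]
wrist_force: [-0.5, -0.5, -2.3]
opening: 0.0409
grasp_force: 61.7
```

>>> apply_moves([
  {"jaw": -1, "xyz": [0, 0, 0], "twist": 0},
  {"jaw": -1, "xyz": [0, 0, 0], "twist": 0},
  {"jaw": -1, "xyz": [0, 0, 0], "twist": 0},
])

```text
time: 11.98
ee_pos: [0.474, -0.0979, 0.2791]
tcp_rot: [180.0, 0.0, 15.4]
wrist_force: [0.0, -0.1, -2.8]
opening: 0.0409
grasp_force: 62.1
```

```bash
python3 w.py w7 .5415 -.078 .018 .095 .115; python3 - <<'E'
from h import *
from workcell import camera_params,sensors
p=cv2.imread("pics/w7.png");c=camera_params("wrist");o=sensors.get_obs();t=o["ee_pos"]
y=np.radians(o["tcp_rot"][2]);tx=np.array([np.cos(y),np.sin(y),0]);ty=np.array([np.sin(y),-np.cos(y),0])
u,v=proj(c,[.5415,-.078,.104])[0];print(u,v)
g=p.max(2);m=np.zeros_like(g);m[int(v)-60:int(v)+60,int(u)-60:int(u)+60]=1;m=m&(g<45)
for k in cv2.findContours(m.astype(np.uint8),0,2)[0]:
    if cv2.contourArea(k)>100:
        e=cv2.fitEllipse(k);w=ray(c,[e[0]],.104)[0];print(e,cv2.contourArea(k),w,(w-t)@tx*1e3,(w-t)@ty*1e3)
E
```

```text
11.975 [ 0.47395918 -0.09794092  0.27912443] [1.79998297e+02 1.48279795e-02 1.53947953e+01] 0.04093157926016698 [ 0.00728337 -0.06494418 -2.79229974] [-1.16709281e+01 -3.24622966e+00  5.20993734e+00  9.84685962e+01
 -8.26343247e-03  1.52934277e+02]
0.095 790 [ 59.3  82.3 -10.9  12.3]
0.105 61 [60.9 80.2 -9.4 11.4]
322.1731785045647 127.31947267450231
((324.48004150390625, 126.71106719970703), (31.202316284179688, 32.83638381958008), 167.43336486816406) 797.0 [ 0.54234514 -0.07949035  0.104     ] 70.85137627663069 0.30246662133136604
```

View pics/w7.png

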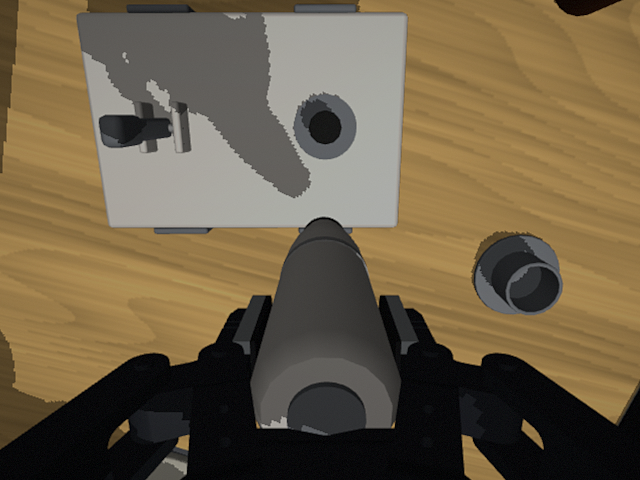

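The valve is at (324,127), which is tool offset (+71, 0) mm. The nozzle is in line and the lever is upright at (135,130). I'll move over the valve and come down in steps.

>>> apply_moves([
  {"jaw": -1, "xyz": [25, 0, 0], "twist": 0},
  {"jaw": -1, "xyz": [50, 0, 0], "twist": 0},
  {"jaw": -1, "xyz": [70, 0, 0], "twist": 0},
  {"jaw": -1, "xyz": [70, 0, 20], "twist": 0},
  {"jaw": -1, "xyz": [70, 0, 34], "twist": 0},
])

```text
time: 12.65
ee_pos: [0.5414, -0.0792, 0.244]
tcp_rot: [-180.0, 0.1, 15.4]
wrist_force: [-0.1, 0.3, -2.6]
opening: 0.0407
grasp_force: 62.1
```

>>> apply_moves([
  {"jaw": -1, "xyz": [0, 0, 2], "twist": 0},
  {"jaw": -1, "xyz": [0, 0, 4], "twist": 0},
  {"jaw": -1, "xyz": [0, 0, 4], "twist": 0},
  {"jaw": -1, "xyz": [0, 0, 4], "twist": 0},
])

```text
time: 13.15
ee_pos: [0.5416, -0.0785, 0.2419]
tcp_rot: [180.0, -0.0, 15.5]
wrist_force: [-0.0, 0.2, -2.2]
opening: 0.0404
grasp_force: 62.1
```

```bash
python3 w.py w8 .5423 -.0795 .03 .085 .165 s
```

```text
13.15 [ 0.54161278 -0.07853374  0.24186775] [ 1.79979633e+02 -4.72097144e-02  1.54568510e+01] 0.04044493440029963 [-0.00985382  0.19881681 -2.17186453] [-8.25053906e+00  4.41437333e+00  8.76074315e+00  9.42949552e+01
  3.33038945e-04  1.56292618e+02]
0.085 1555 [-13.1  30.3 -28.2  30.4]
0.095 19 [ 6.7 12.7 -2.1 11.8]
0.105 82 [  7.8  15.  -12.5  11.8]
0.115 76 [ 10.   14.9 -11.   10.3]
0.125 1 [15.1 15.1 -2.4 -2.4]
0.135 57 [ 10.6  18.4 -14.4  15.2]
0.145 110 [ 10.6  19.5 -15.6  16.3]
0.155 126 [ 11.6  20.7 -16.1  16.7]
scene
0.085 110 [-17.9  29.1 -26.8  27.9]
0.095 27 [  3.5  15.6 -11.   11.4]
0.105 29 [ -2.   17.5 -16.3   9.8]
0.115 32 [ -2.   17.1 -15.5   8.5]
0.125 26 [  4.2  19.8 -17.2  10.6]
0.135 39 [  0.8  21.2 -18.5  15. ]
0.145 46 [ -1.8  22.9 -19.8  15.2]
0.155 44 [ -0.5  22.8 -20.8  17.9]
```

>>> apply_moves([
  {"jaw": -1, "xyz": [0, 1, 2], "twist": 0},
  {"jaw": -1, "xyz": [0, 1, 4], "twist": 0},
  {"jaw": -1, "xyz": [0, 1, 6], "twist": 0},
  {"jaw": -1, "xyz": [0, 1, 6], "twist": 0},
  {"jaw": -1, "xyz": [0, 1, 6], "twist": 0},
])

```text
time: 13.88
ee_pos: [0.5418, -0.0794, 0.2354]
tcp_rot: [180.0, -0.0, 15.5]
wrist_force: [-0.2, -0.4, -1.6]
opening: 0.041
grasp_force: 62.2
```

>>> apply_moves([
  {"jaw": -1, "xyz": [0, 0, 1], "twist": 0},
  {"jaw": -1, "xyz": [0, 0, 2], "twist": 0},
  {"jaw": -1, "xyz": [0, 0, 2], "twist": 0},
  {"jaw": -1, "xyz": [0, 0, 2], "twist": 0},
])

```text
time: 14.38
ee_pos: [0.5418, -0.0795, 0.2334]
tcp_rot: [180.0, -0.0, 15.5]
wrist_force: [-0.1, -0.5, -2.0]
opening: 0.0404
grasp_force: 62.2
```

>>> apply_moves([
  {"jaw": -1, "xyz": [0, 0, 1], "twist": 0},
  {"jaw": -1, "xyz": [0, 0, 2], "twist": 0},
  {"jaw": -1, "xyz": [0, 0, 2], "twist": 0},
  {"jaw": -1, "xyz": [0, 0, 2], "twist": 0},
])

```text
time: 14.88
ee_pos: [0.5418, -0.0795, 0.2314]
tcp_rot: [180.0, -0.0, 15.5]
wrist_force: [-0.5, 0.3, -0.0]
opening: 0.0406
grasp_force: 62.3
```

```bash
cat > f.py <<'E'
from workcell import sensors,camera
import numpy as np
F=[];Z=[]
for i in range(10):
    camera("top");o=sensors.get_obs();F.append(o["wrist_force"]);Z.append(o["ee_pos"])
print(o["time"],np.mean(F,0),np.std(F,0),np.mean(Z,0),np.std(Z,0))
E
python3 f.py
```

```text
15.375 [-0.11132045 -0.12257987  0.24720874] [0.45369227 0.45713334 0.44138929] [ 0.54180203 -0.07947407  0.23132475] [7.03030092e-06 1.07282204e-05 2.68274612e-05]
```

Contact force is about 3.1 N, and the tip height gives the valve about 5 mm down, so the two agree. One last look before handing in.

```bash
python3 w.py w9 .5423 -.0795 .03 .085 .175 s; echo lever; python3 w.py w10 .5106 .036 .03 .105 .18 s; python3 - <<'E'
import cv2,numpy as np
a=cv2.imread("pics/w9.png");b=cv2.imread("pics/w9s.png")[130:290,230:430]
cv2.imwrite("pics/v.png",np.hstack([a[:350,0:400],cv2.resize(b,(400,350),interpolation=cv2.INTER_CUBIC)]))
E
```

```text
15.375 [ 0.54179308 -0.07948453  0.23128997] [ 1.79999327e+02 -3.50719241e-04  1.54557933e+01] 0.040769266658486715 [-0.25681632  0.46081201 -0.36744966] [-8.34588978e+00  4.30995578e+00  7.47376461e+00  9.31632162e+01
 -4.74514874e-04  1.56198317e+02]
0.085 1507 [-14.5  30.3 -28.8  29.3]
0.095 103 [  7.5  14.8 -12.6  11.7]
0.105 56 [10.1 14.3 -9.7  8.3]
0.125 61 [ 10.   18.6 -14.5  15.2]
0.135 109 [ 10.7  19.6 -15.2  16.2]
0.145 128 [ 11.5  20.5 -16.2  16.7]
0.155 264 [  5.5  21.2 -20.1  19. ]
0.165 272 [  7.6  21.7 -19.6  18.3]
scene
0.085 116 [-18.7  28.6 -29.5  29.2]
0.095 33 [ -2.5  16.6 -15.9  12.8]
0.105 31 [ -1.2  17.7 -15.3   7.7]
0.115 26 [  4.6  20.2 -17.    8.9]
0.125 39 [ -2.   21.1 -18.9  13.9]
0.135 43 [ -4.   22.6 -20.   11.8]
0.145 49 [ -0.5  22.  -21.   14. ]
0.155 59 [ -2.4  23.6 -21.6  15.8]
0.165 55 [ -1.4  24.1 -21.7  17.7]
lever
15.475 [ 0.54179014 -0.07945854  0.23131625] [ 1.79999458e+02 -2.95472700e-03  1.54592328e+01] 0.04039019237906333 [-0.47714561 -0.23859632 -0.24780713] [-8.34381682e+00  4.30717358e+00  7.47372944e+00  9.31636337e+01
  6.96669570e-04  1.56196950e+02]
0.105 404 [ -16.4   17.5 -134.2 -103.5]
0.115 227 [  -6.2    7.5 -123.9 -112.8]
0.125 252 [  -6.3    7.3 -124.5 -112.6]
0.135 241 [  -7.3    6.8 -124.1 -112.7]
0.145 338 [  -8.9    8.5 -125.  -111.6]
0.155 453 [  -9.3    8.4 -125.  -111.7]
0.165 1119 [ -10.1    8.2 -126.5 -111.9]
scene
0.105 29 [  -6.6   19.2 -136.3 -106.9]
0.115 17 [   2.1    9.5 -126.4 -116.3]
0.125 22 [  -6.5   11.4 -126.9 -115.3]
0.135 12 [  -1.4    9.4 -126.6 -116.3]
0.145 23 [  -7.2   11.3 -127.8 -115.7]
0.155 21 [  -2.    10.7 -127.8 -115.3]
0.165 55 [  -8.8   11.6 -127.9 -114.3]
```

View pics/v.png

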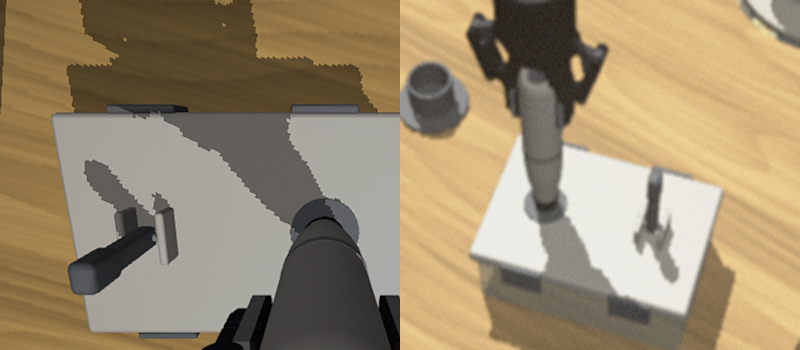

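The nozzle sits centred on the ring at (325,225 left; 545,205 right), with the pump vertical. The lever tip is within 0.03 rad of straight above its hinge.

```bash
python3 -c "
from workcell import bot;print(bot.job_done())"
```

```text
the job is handed in; nothing more can be done
None
```

I handed the job in at about 15.5 s on the robot's clock; it returned no verdict. By my measurements the lever is within about 0.03 rad of straight up, and the pump is gripped upright and centred on the valve to within about 1 mm, pressing with about 3 N (valve about 5 mm down).

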